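Clamp a glass gel cassette in the casting stand

ROBOT

A 7-joint arm with a two-finger parallel gripper is mounted at the origin on a cart in front of the work surface, level with it; the furniture and walls round the work are solid. World frame = base frame: x ahead of the robot, y to its left, z up, the work surface at z = 0. Lengths are in mm, angles in rad, forces in N, time in s.
With the tool pointing down it reaches from about 400 to 900 mm from the base axis. Payload 5.6 kg.
Tool frame: the origin (TCP) lies on the centre line of the jaws, within the pads' length; the fingertips stand 14 mm ahead of it and the grasp point (between the pads) lies 5 mm behind it; z points along the fingers, y is the line along which they close (so a half turn about z gives the same grasp; the last joint's range is limited). The gripper opens to 92 mm and grips with 3 to 60 N. Pads are 20 mm wide; open, the fingers measure 128 mm over their backs; the gripper's body (75 mm by 189 mm) begins 69 mm behind the grasp point.
Start: joints at [1.203, 0.468, -0.012, 1.603, 0.006, 1.071, -0.056], TCP at [207.387, -616.035, 228.592] pointing down, gripper open.
Joint ranges: [-2.53, 2.53], [-0.31, 2.02], [-1.57, 1.55], [0.28, 2.44], [-1.29, 4.43], [0.15, 1.84], [-2.92, 2.92]. Speed limits (rad/s): [2.57, 2.57, 3.14, 3.14, 3.14, 3.14, 3.14].

INTERFACE

Orientations are given as a unit quaternion [w, x, y, z].
In Python, from rig import env gives the robot as it stands.
- The arm moves only by the tool shift_gripper, called after "Request:" as name([rows], argument=value, ...), one row to a line, values as JSON. Schema: {"type":"object","properties":{"moves":{"type":"array","items":{"type":"array","prefixItems":[{"type":"array","items":{"type":"number"},"minItems":3,"maxItems":3},{"type":"array","items":{"type":"number"},"minItems":3,"maxItems":3},{"type":"number"}],"minItems":3,"maxItems":3},"minItems":1,"maxItems":12},"clamp_n":{"type":"number"},"only":{"type":"string"},"quiet":{"type":"boolean"},"lines":{"type":"string"}},"required":["moves"],"additionalProperties":false}. moves is a list of rows, 1 to 12 of them, each written [[rx, ry, rz], [dx, dy, dz], opening]: a rotation vector rx, ry, rz in rad, then dx, dy, dz in mm, then the opening from 0.0 (shut) to 1.0 (fully open); each row shifts and turns the commanded pose from where the row before left it, along the tool's axes as they then stand; what a row does not reach is not made up. A row lasts 1/12 s, in which the tool goes at most 41.7 mm and 0.125 rad, less where a joint would pass 70% of its speed; a pose out of reach is approached as far as the arm can. The fingers move at their own pace and stop on an object; clamp_n is the grip in N (left out, the last holds). Time passes only in rows, so rows that do not move let the fingers close. The tool returns the time, the measured TCP pose, the force, the opening and the grip force at its end. only (a regular expression) keeps the lines of the reply that match it, lines (a string "A,B") keeps lines A to B, and quiet returns only ok. Input that does not fit is refused with a message, and nothing moves.
- env.observe(): the state, without advancing time (a new reading comes with each control period).
- env.read_camera(name): name is "scene" or "side" or "wrist"; returns a dict with "color" (400x640x3 uint8, blue, green, red), "camera_matrix" (3x3 intrinsics, pixels), "dist" ([k1, k2, p1, p2, k3] as OpenCV has them; the pictures are not rectified), "R" (3x3) and "t" (3): a world point X has camera coordinates R X + t. Camera axes: x right, y down, z forward; pixel columns grow to the right and rows downward; lengths in mm; the calibration is good to about 2 mm. A picture is of the moment at which its call begins. There is no depth.
- env.finish_job(): hands the job in; it is judged then, once.
The state is a dict: "time_s": time; "joint_positions": joint angles; "qd": joint speeds; "tau": joint torques, N m; "position": TCP position; "eef_rot": TCP orientation; "contact_force": force on the tool from outside, world axes, zero at the start; "wrist_torque": the same for the moment, N m; "grip_width": opening from 0.0 (shut) to 1.0 (fully open); "gripper_force": force on a finger pad.
Only numpy, scipy, OpenCV 4.12 (cv2) and the standard library are available. Lean on these libraries where they do the work, as an engineer would, in place of code of your own. Each camera call takes 0.05 s, during which the arm holds its last target. There are 200 camera calls.

TASK

Draw the glass gel cassette straight up out of its light drying rack without dragging or tipping the rack, stand it gently on the gasket in the casting stand's channel, and let go while the cam lever is still open. Then, without forcing anything, swing the lever away from the cassette and down until it snaps past centre and holds the cassette clamped square against the back plate. Leave the beaker, the small red-capped bottle and the vial standing where they are.

Things in the scene. Friction and masses are not known exactly. Their poses are not given: they have to be found in the camera images.
- cassette: Loose glass gel cassette: two glass plates with thin grey spacers, a flat slab 8 mm thick (its x), 80 mm wide (its y), 90 mm high (its z), about 0.2 kg, the same both ways round. Origin: centre of its lower edge. It starts upright in the middle slot of the rack, lower edge 6 mm above the table.
- rack: Light loose white drying rack (about 70 g, 84 x 92 mm, 56 mm high) with three upright slots, each 10 mm wide along its x and 84 mm along its y, pitch 24 mm, formed by comb-like side walls; open between the walls. Origin: centre of its underside. Pulled askew, the cassette jams and the rack tips.
- caster: Fixed white casting stand, base 130 x 116 x 12 mm; z up, +x to its back plate, -x to its free end. Channel for the cassette across x from 27 (front lips, top 52 mm high) to 40 mm (face of the back plate, 68 mm high, flared lip to 75); side posts at y = +-43 mm, 60 mm high. Lever bracket: x -60 to 12 mm, y +-20, 62 mm high. Origin on the underside.
- caster_seat (a point): Where the middle of the cassette's lower edge belongs once clamped: on the gasket (14 mm above the table), 4 mm in front of the back plate; axes as the stand. Unclamped, the cassette has 5 mm of play towards -x and 3 mm to either side.
- gasket: Flat black rubber strip on the base in the channel, 20 x 78 x 2 mm, fixed; the cassette's lower edge stands on it. Origin: centre of its underside, 12 mm above the table.
- lever_pivot (a point): The cam lever's pivot: 46 mm above the table, 42 mm from the stand's origin towards its -x; it runs along the stand's y.
- lever_tip (a point): Free end of the black lever, 88 mm from the pivot; its z runs out along the lever. The lever is 12 mm thick, 24 mm wide (18 within 50 mm of the pivot). It starts open, near upright (0.25 rad towards the cassette to 0.65 away) and stays where it is left; it swings away from the cassette to a buffered stop, 1.37 to 1.97 rad from upright as the handle was last set on its splined hub: not to be seen.
- pressure_bar: Rubber-faced bar between the front lips, pushed at the cassette by the lever through a spring. It meets the cassette 0.9 rad before the lever's stop; the lever then resists (5 to 8 N at its end) and springs back if let go; 0.2 rad before the stop it passes centre, pulls itself to the stop and holds with some 100 N. Origin 46 mm up; fully open at the stand's x = 0, at most 5 mm along at the start.
- beaker: Bystander: clear beaker, 71 mm wide, 92 mm high. Origin: centre of its underside.
- red_cap_bottle: Bystander: small bottle with red cap, 32 mm wide, 63 mm high. Origin: centre of its underside.
- vial: Bystander: slim vial with red cap, 16 mm wide, 59 mm high. Origin: centre of its underside.

How it is judged (in metres and radians):
On the way:
1. the cassette stands released on the gasket in the channel, the lever still open (bar advanced less than 7 mm) and the rack standing (x of cassette in the frame of caster_seat between -0.01 and 0.004 m and y of cassette in the frame of caster_seat between -0.006 and 0.006 m and z of cassette in the frame of caster_seat between -0.004 and 0.005 m and angle between cassette's own z axis and vertical below 0.15 rad and angle between the x axis of cassette and the x axis of caster_seat, either way round below 0.15 rad and contact force between the fingers and cassette below 0.2 N and x of pressure_bar in the frame of caster below 0.007 m and angle between rack's own z axis and vertical below 0.05 rad and distance of rack from where it was at the start of the episode below 0.03 m), for 0.2 s.
At the end, for the whole second after the job is handed in: Lever left locked past centre, so that the bar presses the cassette with over 50 N; cassette at rest on the gasket, within 4 mm of its seat in depth, 6 mm sideways, 5 mm in height, upright within 0.04 rad, square within 0.05 rad; rack upright (0.05 rad) within 30 mm of its start (contact force between pressure_bar and cassette above 50 N and x of cassette in the frame of caster_seat between -0.004 and 0.004 m and y of cassette in the frame of caster_seat between -0.006 and 0.006 m and z of cassette in the frame of caster_seat between -0.004 and 0.005 m and angle between cassette's own z axis and vertical below 0.04 rad and angle between the x axis of cassette and the x axis of caster_seat, either way round below 0.05 rad and linear speed of cassette below 0.02 m/s and angle between rack's own z axis and vertical below 0.05 rad and distance of rack from where it was at the start of the episode below 0.03 m); the robot touches nothing.
It fails at once if the rack is tipped by more than 0.15 rad (angle between rack's own z axis and vertical above 0.15 rad).
It fails at once if the rack is dragged or lifted by more than 30 mm (distance of rack from where it was at the start of the episode above 0.03 m).
It fails at once if the cassette is dropped or rammed on the gasket (over 60 N) (contact force between cassette and gasket above 60 N).
It fails at once if the fingers press on the lever or stand with over 60 N (contact force between the fingers and caster above 60 N).
It fails at once if the beaker, the small bottle or the vial is pushed by more than 30 mm or knocked over (distance of any of beaker, red_cap_bottle, vial from where it was at the start of the episode above 0.03 m or angle between any of beaker, red_cap_bottle, vial's own z axis and vertical above 0.3 rad).
It also fails if it takes over 58 s, if anything falls off the work surface, if the arm or the gripper's body presses on something with over 40 N, if the wrist force passes 120 N, or if a joint passes its speed limit or range.

## Working session

There is one attempt and no reset: what is moved stays moved. The work goes in short steps, Python scripts to look and compute and a tool call to move; the robot and the scene stay as the last step left them, time stands still between calls to the robot, and variables do not carry over. Pictures are saved under pics/ and viewed, at most 10 in all, crops included, and the job is handed in when it is done.

```bash
ls; mkdir -p pics
```

Run:
```python
from rig import env
import cv2,numpy as np
s=env.observe();print({k:np.round(v,3) for k,v in s.items()})
for n in ("scene","side","wrist"):
    c=env.read_camera(n);cv2.imwrite(f"pics/{n}0.png",c["color"]);print(n,c["camera_matrix"],c["dist"],c["R"],c["t"])
```

```text
pics
rig.py
{'time_s': np.float64(0.0), 'joint_positions': array([ 1.203,  0.468, -0.012,  1.604,  0.006,  1.071, -0.056]), 'qd': array([ 0.001, -0.   , -0.001, -0.   ,  0.001,  0.003, -0.001]), 'tau': array([-0.0000e+00, -5.2058e+01, -1.3000e-02, -2.4375e+01, -5.7000e-02,
        1.7000e-02,  0.0000e+00]), 'position': array([ 207.207, -615.5  ,  227.65 ]), 'eef_rot': array([-0.001,  0.987,  0.162, -0.   ]), 'contact_force': array([ 0.668, -0.819, -0.042]), 'wrist_torque': array([-0.037, -0.045, -0.007]), 'gripper_force': np.float64(0.0), 'grip_width': np.float64(1.0)}
scene [[486.40217356   0.         319.32519932]
 [  0.         486.40217356 205.00870393]
 [  0.           0.           1.        ]] [-0.08474085  0.          0.          0.          0.        ] [[-0.73615737 -0.67679689  0.00427736]
 [-0.39778898  0.42754787 -0.81176767]
 [ 0.54757306 -0.59929024 -0.58396486]] [201.41270139 445.13331287 467.17429318]
side [[439.81303652   0.         321.60476541]
 [  0.         439.81303652 200.08591719]
 [  0.           0.           1.        ]] [-0.09245748  0.          0.          0.          0.        ] [[-0.86796281 -0.49614496 -0.02192577]
 [-0.23234479  0.44469444 -0.86502182]
 [ 0.43892648 -0.74571244 -0.50125493]] [347.30091359 345.47842202 420.5189214 ]
wrist [[341.71373384   0.         321.54083918]
 [  0.         341.71373384 202.05466434]
 [  0.           0.           1.        ]] [-0.00375005  0.          0.          0.          0.        ] [[ 0.31795557 -0.94810472 -0.00129761]
 [-0.91948598 -0.30869117  0.2434241 ]
 [-0.2311921  -0.07620492 -0.96991908]] [-649.07671923  -26.94348998  389.71407347]
```

View pics/scene0.png

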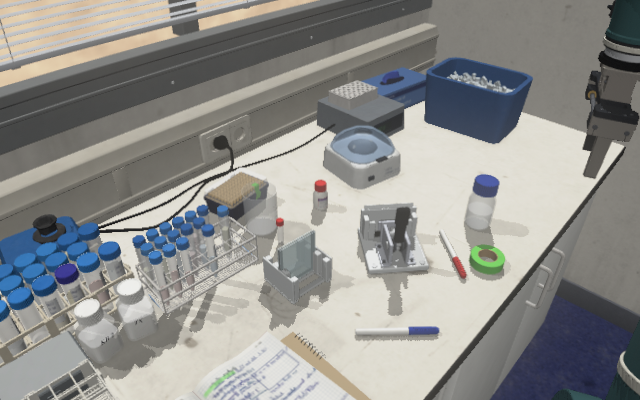

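View pics/side0.png

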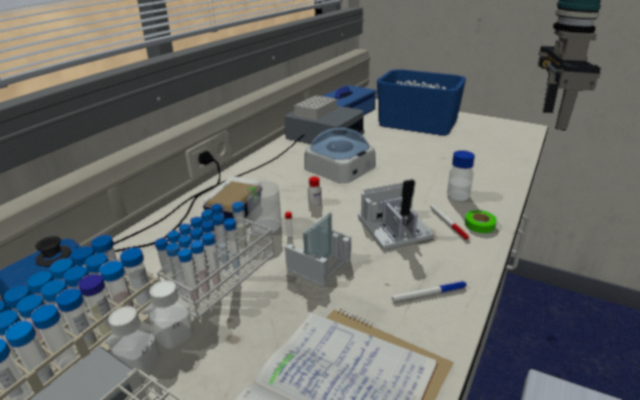

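The scene view shows the cassette at about (297,252) in its rack at (297,272). The stand is at (392,240) with its black lever at (402,222). The beaker is at (262,210), the vial at (280,232) and the red-cap bottle at (320,195). I'll get coarse positions first, then bring the wrist camera over them.

Create h.py:
```python
import cv2,numpy as np
from rig import env
from scipy.spatial.transform import Rotation as Rot
def ray(c,p):
    u=cv2.undistortPoints(np.array([[p]],float),c["camera_matrix"],np.array(c["dist"]))[0,0]
    R=np.array(c["R"]);return -R.T@np.array(c["t"]),R.T@np.r_[u,1]
def onz(c,p,z):
    o,d=ray(c,p);return o+d*(z-o[2])/d[2]
def tri(c1,p1,c2,p2):
    A=[];b=[]
    for c,p in((c1,p1),(c2,p2)):
        o,d=ray(c,p);d/=np.linalg.norm(d);P=np.eye(3)-np.outer(d,d);A.append(P);b.append(P@o)
    return np.linalg.lstsq(np.vstack(A),np.hstack(b),rcond=None)[0]
def proj(c,X):
    return cv2.projectPoints(np.array(X,float).reshape(-1,1,3),cv2.Rodrigues(np.array(c["R"]))[0],np.array(c["t"]),c["camera_matrix"],np.array(c["dist"]))[0][:,0]
def tool():
    s=env.observe();w,x,y,z=s["eef_rot"];return np.array(s["position"]),Rot.from_quat([x,y,z,w]).as_matrix(),s
```

Run:
```python
from h import *
S=env.read_camera("scene");D=env.read_camera("side")
for n,a,b in (("lever tip",(403,208),(408,183)),("cass top-left",(277,249),(307,230)),("cass top right",(313,232),(330,214)),("redbottle",(320,183),(314,181)),("vial",(280,220),(288,214))):
    print(n,tri(S,a,D,b).round())
print(onz(S,(262,232),0).round(), onz(S,(390,262),12))
p,R,s=tool();print(p,R.round(3))
im=cv2.resize(S["color"][170:310,250:440],None,fx=4.2,fy=4.2,interpolation=cv2.INTER_CUBIC);cv2.imwrite("pics/s1.png",im)
```

```text
lever tip [ 432. -394.  120.]
cass top-left [ 520. -167.  118.]
cass top right [ 529. -260.   94.]
redbottle [ 667. -431.   51.]
vial [ 638. -282.   51.]
[ 685. -273.    0.] [ 429.76517849 -366.89174547   12.        ]
[ 207.27876702 -615.81233068  228.1424728 ] [[ 0.948  0.319 -0.   ]
 [ 0.319 -0.948  0.001]
 [-0.    -0.001 -1.   ]]
```

View pics/s1.png

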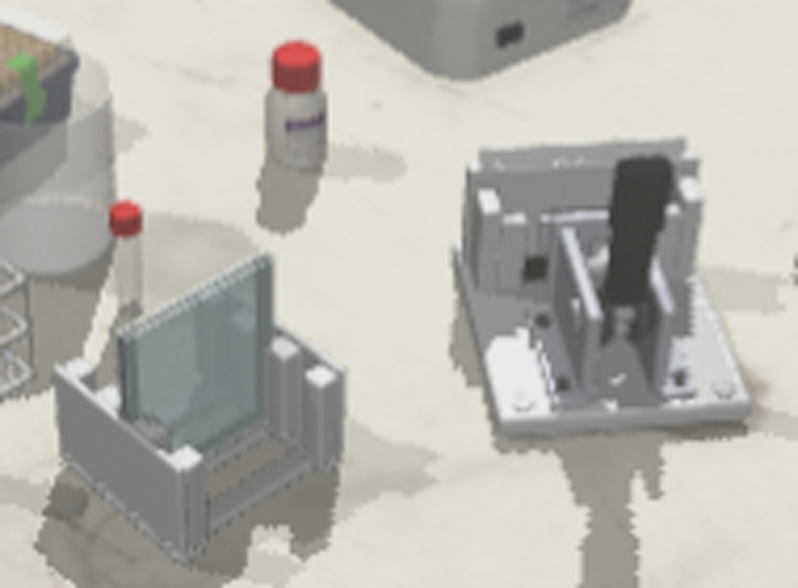

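Run:
```python
from h import *
S=env.read_camera("scene");W=env.read_camera("wrist")
f=lambda x,y:(250+x/4.2,170+y/4.2)
for n,p,z in (("cas L",(118,330),96),("cas R",(270,255),96),("base fl",(495,430),0),("base fr",(748,405),0),("bp l",(480,150),75),("bp r",(685,140),75),("rack near",(188,455),56),("rack R",(325,375),56),("rack L",(60,370),56),("lev",(640,160),130)):
    print(n,onz(S,f(*p),z).round())
p,R,s=tool()
Rc=np.array(W["R"]);C=-Rc.T@np.array(W["t"])
print("cam in tool",R.T@(C-p),"\naxes in tool",(Rc@R).round(3))
```

```text
cas L [ 539. -186.   96.]
cas R [ 527. -262.   96.]
base fl [ 450. -327.    0.]
base fr [ 376. -418.    0.]
bp l [ 527. -405.   75.]
bp r [ 461. -478.   75.]
rack near [ 498. -183.   56.]
rack R [ 490. -256.   56.]
rack L [ 573. -182.   56.]
lev [ 428. -383.  130.]
cam in tool [ 6.79439527e+01 -1.20436454e-01 -1.55852466e+02] 
axes in tool [[-0.001  1.    -0.   ]
 [-0.97  -0.001 -0.243]
 [-0.243 -0.     0.97 ]]
```

Request:
shift_gripper([
  [[0,0,0],[38,-14,0],1],
  [[0,0,0],[38,-14,0],1],
  [[0,0,0],[38,-14,0],1],
  [[0,0,0],[38,-14,0],1],
  [[0,0,0],[38,-14,0],1],
  [[0,0,0],[38,-14,0],1],
  [[0,0,0],[38,-14,0],1],
  [[0,0,0],[38,-14,0],1],
  [[0,0,-0.12],[0,0,0],1],
  [[0,0,-0.12],[0,0,0],1],
  [[0,0,-0.12],[0,0,0],1],
  [[0,0,-0.12],[0,0,0],1],
])

```text
time_s: 1.35
position: [460.1, -412.6, 228.6]
eef_rot: [0.0, 0.919, 0.395, -0.0]
contact_force: [-0.2, -0.7, 0.1]
grip_width: 1.001
gripper_force: 0.0
```

Request:
shift_gripper([
  [[0,0,-0.1],[0,0,0],1],
  [[0,0,0],[0,0,0],1],
  [[0,0,0],[0,0,0],1],
])

```text
time_s: 1.6
position: [459.6, -413.0, 228.5]
eef_rot: [-0.0, 0.9, 0.436, 0.0]
contact_force: [-0.6, -0.0, -0.5]
grip_width: 1.001
gripper_force: 0.0
```

Run:
```python
from h import *
W=env.read_camera("wrist");cv2.imwrite("pics/w1.png",W["color"])
import pickle;pickle.dump(W,open("w1.pkl","wb"))
p,R,s=tool();print(p,R.round(3))
```

```text
[ 459.62143868 -413.06319686  228.56464056] [[ 0.62   0.784 -0.   ]
 [ 0.784 -0.62  -0.   ]
 [-0.     0.    -1.   ]]
```

View pics/w1.png

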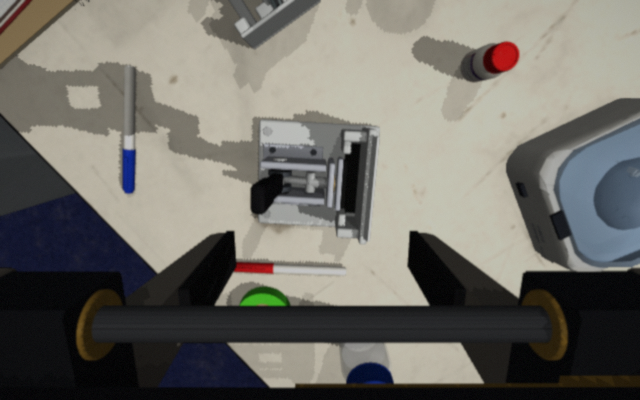

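The wrist view puts the stand at (260–380, 120–240) with the gasket as the black strip at (354,177). The lever leans away, with its tip near (262,197). I'll zoom in for corner points.

Run:
```python
import cv2
im=cv2.imread("pics/w1.png")[108:250,235:395]
cv2.imwrite("pics/w1z.png",cv2.resize(im,None,fx=4.2,fy=4.2,interpolation=cv2.INTER_CUBIC))
```

```text
(no output)
```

View pics/w1z.png

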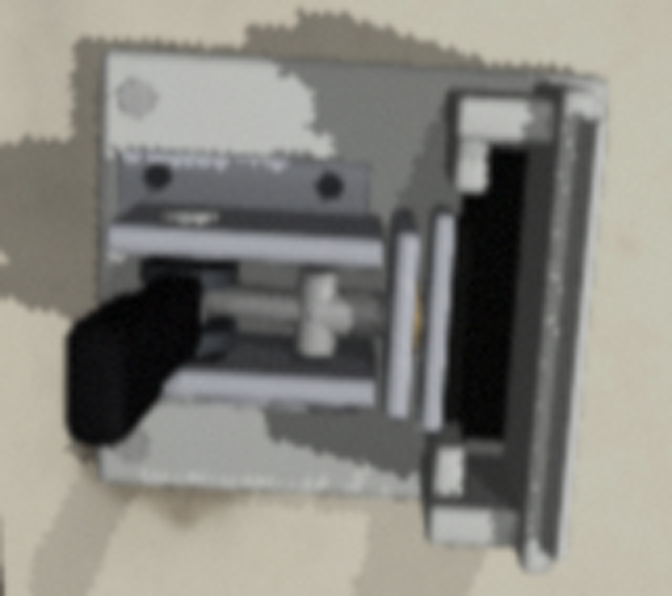

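Run:
```python
from h import *
import pickle
W=pickle.load(open("w1.pkl","rb"))
g=lambda x,y,z:onz(W,(235+(x+.5)/4.2-.5,108+(y+.5)/4.2-.5),z)
P=dict(baseU=(105,52,12),baseD=(97,478,12),lipU=(490,163,52),lipD=(465,470,52),postUi=(480,137,60),postDi=(460,508,60),postUf=(458,97,60),postDf=(430,545,60),gasU=(500,150,14),gasD=(485,440,14),bpU=(598,80,75),bpD=(550,568,75),brU=(108,250,62),brU2=(380,262,62),brD=(165,392,62),brD2=(372,403,62))
Q={k:g(*v) for k,v in P.items()}
for k,v in Q.items(): print(k,v.round(1))
for a,b in (("baseD","baseU"),("lipD","lipU"),("postDf","postUf"),("bpD","bpU")):
    d=Q[b]-Q[a];print(a,np.linalg.norm(d).round(1),"yaw of x:",np.degrees(np.arctan2(d[1],d[0]))-90)
d=Q["brU2"]-Q["brU"];print(np.degrees(np.arctan2(d[1],d[0])),np.linalg.norm(d))
yaw=np.radians(float(np.degrees(np.arctan2(*(Q["lipU"]-Q["lipD"])[1::-1]))-90)) if 0 else None
for y in (-38.5,-39.5,-40.5):
    c,s=np.cos(np.radians(y)),np.sin(np.radians(y))
    print(y,{k:(round(c*v[0]+s*v[1],1),round(-s*v[0]+c*v[1],1)) for k,v in Q.items()})
```

```text
baseU [ 448.  -321.8   12. ]
baseD [ 372.5 -405.5   12. ]
lipU [ 506.8 -399.5   52. ]
lipD [ 457.5 -454.3   52. ]
postUi [ 508.4 -392.6   60. ]
postDi [ 451.9 -458.8   60. ]
postUf [ 509.9 -382.6   60. ]
postDf [ 440.6 -461.8   60. ]
gasU [ 511.3 -403.    14. ]
gasD [ 461.8 -461.8   14. ]
bpU [ 534.7 -397.1   75. ]
bpD [ 461.6 -478.5   75. ]
brU [ 427.2 -360.2   62. ]
brU2 [ 473.7 -400.5   62. ]
brD [ 415.9 -393.4   62. ]
brD2 [ 451.8 -425.2   62. ]
baseD 112.7 yaw of x: -42.03212164933068
lipD 73.7 yaw of x: -41.90526650477526
postDf 105.2 yaw of x: -41.16248691327372
bpD 109.5 yaw of x: -41.91627970592053
-40.95860967998989 61.51990942762243
-38.5 {'baseU': (np.float64(550.9), np.float64(27.1)), 'baseD': (np.float64(544.0), np.float64(-85.4)), 'lipU': (np.float64(645.3), np.float64(2.8)), 'lipD': (np.float64(640.9), np.float64(-70.8)), 'postUi': (np.float64(642.2), np.float64(9.3)), 'postDi': (np.float64(639.3), np.float64(-77.7)), 'postUf': (np.float64(637.2), np.float64(18.0)), 'postDf': (np.float64(632.3), np.float64(-87.1)), 'gasU': (np.float64(651.0), np.float64(2.9)), 'gasD':
[... 1167 characters left out ...]
oat64(546.6), np.float64(-66.4)), 'lipU': (np.float64(644.8), np.float64(25.4)), 'lipD': (np.float64(643.0), np.float64(-48.3)), 'postUi': (np.float64(641.5), np.float64(31.7)), 'postDi': (np.float64(641.6), np.float64(-55.4)), 'postUf': (np.float64(636.2), np.float64(40.2)), 'postDf': (np.float64(634.9), np.float64(-64.9)), 'gasU': (np.float64(650.5), np.float64(25.6)), 'gasD': (np.float64(651.1), np.float64(-51.3)), 'bpU': (np.float64(664.5), np.float64(45.4)), 'bpD': (np.float64(661.8), np.float64(-64.1)), 'brU': (np.float64(558.8), np.float64(3.6)), 'brU2': (np.float64(620.3), np.float64(3.1)), 'brD': (np.float64(571.7), np.float64(-29.0)), 'brD2': (np.float64(619.7), np.float64(-29.9))}
```

Request:
shift_gripper([
  [[0,0,0.05],[-15,-35,10],1],
  [[0,0,0],[-15,-35,10],1],
  [[0,0,0],[0,0,0],1],
  [[0,0,0],[0,0,0],1],
])

```text
time_s: 1.98
position: [384.4, -390.9, 208.0]
eef_rot: [-0.001, 0.911, 0.413, -0.001]
contact_force: [0.6, -0.2, 0.6]
grip_width: 1.0
gripper_force: 0.0
```

Run:
```python
from h import *
import pickle
W=env.read_camera("wrist");pickle.dump(W,open("w2.pkl","wb"))
A=pickle.load(open("w1.pkl","rb"))
c=proj(W,[[480,-420,50]])[0].astype(int);print(c)
im=W["color"];x0,y0=max(c[0]-85,0),max(c[1]-85,0)
print(x0,y0)
cv2.imwrite("pics/w2z.png",cv2.resize(im[y0:y0+150,x0:x0+180],None,fx=4,fy=4,interpolation=cv2.INTER_CUBIC))
```

```text
[422 146]
337 61
```

View pics/w2z.png

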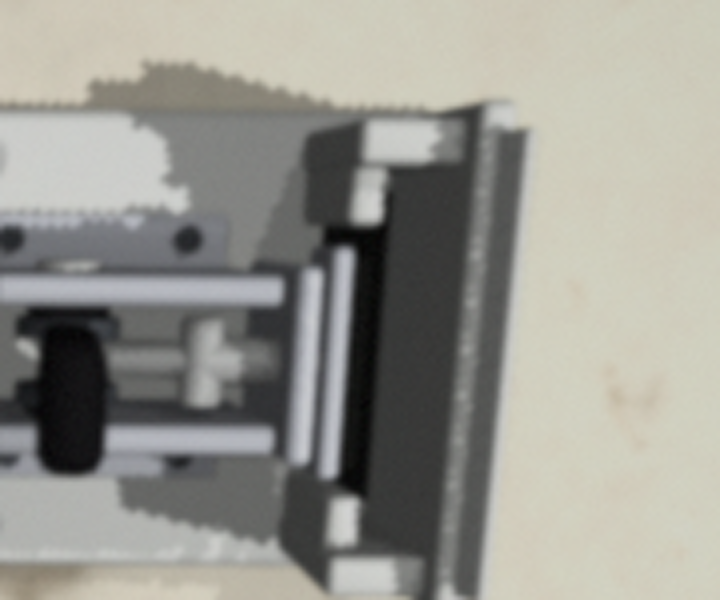

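Run:
```python
from h import *
import pickle
A=pickle.load(open("w1.pkl","rb"));B=pickle.load(open("w2.pkl","rb"))
a=lambda x,y:(235+(x+.5)/4.2-.5,108+(y+.5)/4.2-.5)
b=lambda x,y:(337+(x+.5)/4-.5,61+(y+.5)/4-.5)
c,s=np.cos(np.radians(-41.5)),np.sin(np.radians(-41.5))
M=np.array([[c,s,0],[-s,c,0],[0,0,1]])
for n,p,q,z in (("lipU x27",(490,190),(385,222),52),("lipD x27",(466,450),(360,500),52),("postU",(458,97),(366,122),60),("postD",(430,543),(330,592),60),("postUi",(475,137),(380,162),60),("postDi",(460,508),(350,557),60),("brU2",(382,262),(283,300),62),("brD2",(372,403),(274,450),62),):
    X=tri(A,a(*p),B,b(*q));print(n,"tri",(M@X).round(1),"A",(M@onz(A,a(*p),z)).round(1),"B",(M@onz(B,b(*q),z)).round(1))
for n,p,q in (("plate foot U",(525,150),(385,228)),("plate foot D",(503,440),(364,495))):
    print(n,(M@onz(A,a(*p),14)).round(1),(M@onz(B,b(*q),14)).round(1))
```

```text
lipU x27 tri [644.8  30.4  51.9] A [644.7  30.5  52. ] B [644.8  30.3  52. ]
lipD x27 tri [643.6 -31.9  53.4] A [643.6 -32.1  52. ] B [644.1 -32.4  52. ]
postU tri [635.3  51.   63.5] A [635.4  51.3  60. ] B [636.6  50.8  60. ]
postD tri [635.6 -51.9  63.2] A [635.9 -53.4  60. ] B [636.4 -52.4  60. ]
postUi tri [639.7  42.8  61.4] A [639.8  42.8  60. ] B [640.2  42.7  60. ]
postDi tri [643.1 -46.5  51.9] A [642.5 -44.2  60. ] B [640.4 -44.1  60. ]
brU2 tri [620.6  13.9  62.6] A [620.6  13.9  62. ] B [620.8  13.8  62. ]
brD2 tri [620.2 -18.5  64.9] A [620.2 -19.1  62. ] B [620.9 -19.1  62. ]
plate foot U [656.4  37.3  14. ] [656.8  28.9  14. ]
plate foot D [656.7 -39.6  14. ] [656.9 -38.7  14. ]
```

The two views agree: the stand's yaw is −41.5° and the channel centre is at about (487,−432). Lip, post and plate spacings match the given sizes. Next I move over the rack.

Request:
shift_gripper([
  [[0,0,0],[37.4,0.4,-6],1],
  [[0,0,0],[37.4,0.4,-6],1],
  [[0,0,0],[37.4,0.4,-6],1],
  [[0,0,0],[37.4,0.4,-6],1],
  [[0,0,0],[37.4,0.4,-6],1],
  [[0,0,0],[37.4,0.4,-6],1],
  [[0,0,-0.112],[0,0,0],1],
  [[0,0,-0.112],[0,0,0],1],
  [[0,0,-0.112],[0,0,0],1],
  [[0,0,-0.112],[0,0,0],1],
  [[0,0,-0.112],[0,0,0],1],
  [[0,0,0],[0,0,0],1],
])

```text
time_s: 3.03
position: [537.6, -223.4, 245.2]
eef_rot: [0.001, 0.759, 0.651, 0.001]
contact_force: [0.6, 0.1, 0.1]
grip_width: 0.998
gripper_force: 0.0
```

Request:
shift_gripper([
  [[0,0,0],[0,0,0],1],
  [[0,0,0],[0,0,0],1],
])

```text
time_s: 3.2
position: [536.7, -223.7, 244.9]
eef_rot: [0.0, 0.761, 0.649, 0.0]
contact_force: [0.0, -0.1, 0.3]
grip_width: 0.998
gripper_force: 0.0
```

Run:
```python
from h import *
import pickle
W=env.read_camera("wrist");pickle.dump(W,open("w3.pkl","wb"))
c=proj(W,[[533,-224,70]])[0].astype(int)
im=W["color"];x0,y0=max(c[0]-95,0),max(c[1]-85,0)
print(x0,y0,tool()[:2])
cv2.imwrite("pics/w3z.png",cv2.resize(im[y0:y0+150,x0:x0+190],None,fx=4,fy=4,interpolation=cv2.INTER_CUBIC))
```

```text
222 103 (array([ 536.42134055, -223.65626225,  244.77592323]), array([[ 1.57758305e-01,  9.87477555e-01,  6.28740203e-04],
       [ 9.87477755e-01, -1.57758282e-01, -8.60130124e-05],
       [ 1.42530551e-05,  6.34436232e-04, -9.99999799e-01]]))
```

View pics/w3z.png

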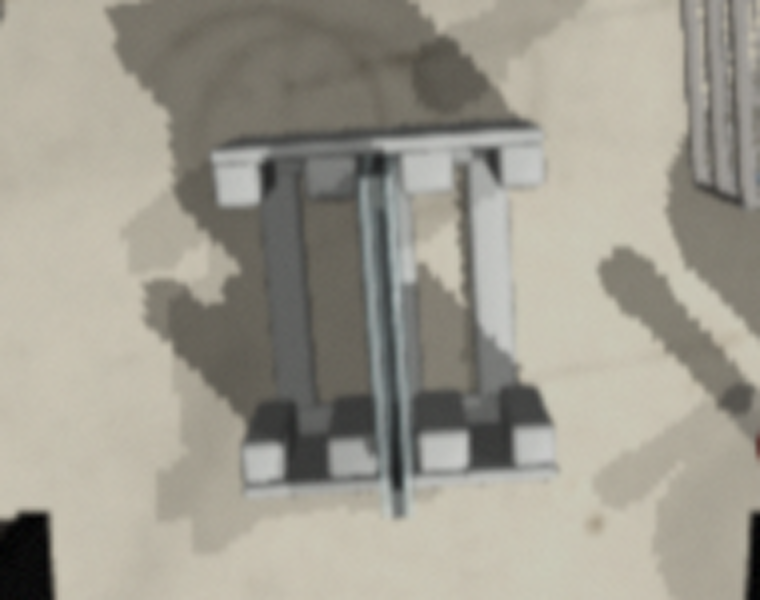

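Run:
```python
from h import *
import pickle
W=pickle.load(open("w3.pkl","rb"));S=env.read_camera("scene")
b=lambda x,y:(222+(x+.5)/4-.5,103+(y+.5)/4-.5)
P=dict(cN=(398.5,515,96),cF=(378,160,96),w1=(215,157,56),w2=(541,132,56),v1=(246,490,56),v2=(555,472,56),gL1=(355,192,56),gR1=(404,188,56),gL2=(378,440,56),gR2=(420,432,56))
Q={k:onz(W,b(x,y),z) for k,(x,y,z) in P.items()}
for k,v in Q.items():print(k,v.round(1))
f=lambda a,b:(np.degrees(np.arctan2(*(Q[b]-Q[a])[1::-1])).round(2),np.linalg.norm(Q[b]-Q[a]).round(1))
print(f("cN","cF"),f("w1","w2"),f("v1","v2"))
print("rack ctr",sum(Q[k] for k in("w1","w2","v1","v2"))/4)
t=tool()
g=lambda x,y:(250+x/4.2,170+y/4.2)
print("scene cass",onz(S,g(118,330),96),onz(S,g(270,255),96))
```

```text
cN [ 530.5 -260.    96. ]
cF [ 539.2 -177.9   96. ]
w1 [ 498.2 -173.5   56. ]
w2 [ 579.2 -180.4   56. ]
v1 [ 489.6 -260.2   56. ]
v2 [ 570.9 -268.4   56. ]
gL1 [ 531.1 -187.6   56. ]
gR1 [ 543.4 -188.6   56. ]
gL2 [ 526.3 -252.2   56. ]
gR2 [ 537.5 -251.9   56. ]
(np.float64(83.95), np.float64(82.5)) (np.float64(-4.86), np.float64(81.3)) (np.float64(-5.7), np.float64(81.8))
rack ctr [ 534.44478885 -220.61655671   56.        ]
scene cass [ 539.17055841 -185.71796038   96.        ] [ 527.33805283 -262.2628855    96.        ]
```

Request:
shift_gripper([
  [[0,0,-0.058],[0,0,0],0.5],
  [[0,0,0],[3.1,-2.1,0],0.5],
  [[0,0,0],[0,0,35],0.5],
  [[0,0,0],[0,0,35],0.5],
  [[0,0,0],[0,0,35],0.5],
  [[0,0,0],[0,0,25],0.5],
  [[0,0,0],[0,0,15],0.5],
  [[0,0,0],[0,0,7],0.5],
  [[0,0,0],[0,0,0],0.5],
  [[0,0,0],[0,0,0],0.5],
  [[0,0,0],[0,0,0],0.5],
])

```text
time_s: 4.22
position: [535.1, -220.6, 94.0]
eef_rot: [0.001, 0.741, 0.671, 0.001]
contact_force: [-0.5, -0.6, 1.1]
grip_width: 0.502
gripper_force: 0.0
```

Run:
```python
from h import *
import pickle
S=env.read_camera("wrist");cv2.imwrite("pics/w4.png",S["color"][100:360,120:520]);pickle.dump(S,open("w4.pkl","wb"))
p,R,s=tool();print(p,R.round(3))
```

```text
[ 535.07873305 -220.72993572   94.10462053] [[ 0.098  0.995  0.002]
 [ 0.995 -0.098 -0.001]
 [-0.001  0.003 -1.   ]]
```

View pics/w4.png

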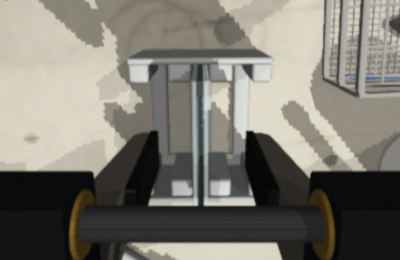

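The cassette sits midway between the fingers: it is at about 202 and the fingers are at 157 and 247. I go down 8 mm more and close gently.

Request:
shift_gripper([
  [[0,0,0],[0,0,8],0.4],
  [[0,0,0],[0,0,0],0.3],
  [[0,0,0],[0,0,0],0.2],
  [[0,0,0],[0,0,0],0.15],
  [[0,0,0],[0,0,0],0.12],
  [[0,0,0],[0,0,0],0.1],
  [[0,0,0],[0,0,0],0.05],
  [[0,0,0],[0,0,0],0],
  [[0,0,0],[0,0,0],0],
  [[0,0,0],[0,0,0],0],
], clamp_n=18)

```text
time_s: 5.1
position: [534.2, -220.4, 84.7]
eef_rot: [0.0, 0.741, 0.672, 0.0]
contact_force: [-1.1, -0.4, 1.3]
grip_width: 0.084
gripper_force: 18.0
```

Request:
shift_gripper([
  [[0,0,0],[0,0,-2],0],
  [[0,0,0],[0,0,-3],0],
  [[0,0,0],[0,0,-4],0],
  [[0,0,0],[0,0,-5],0],
  [[0,0,0],[0,0,-6],0],
  [[0,0,0],[0,0,0],0],
])

```text
time_s: 5.6
position: [534.9, -220.7, 106.1]
eef_rot: [0.001, 0.741, 0.672, 0.0]
contact_force: [1.3, 0.3, -1.5]
grip_width: 0.083
gripper_force: 18.0
```

Run:
```python
from h import *
S=env.read_camera("scene");D=env.read_camera("side")
a=cv2.resize(S["color"][200:300,255:355],None,fx=4,fy=4);b=cv2.resize(D["color"][190:290,270:370],None,fx=4,fy=4)
cv2.imwrite("pics/lift.png",np.hstack([a,b]));print(tool()[0])
```

```text
[ 534.25938521 -220.55053982  105.06082733]
```

View pics/lift.png

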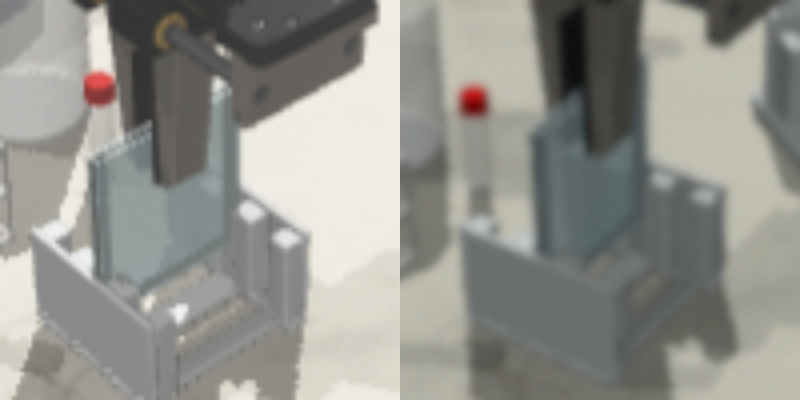

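The cassette is coming up straight and the rack is standing flat. I continue lifting.

Request:
shift_gripper([
  [[0,0,0],[0,0,-8],0],
  [[0,0,0],[0,0,-10],0],
  [[0,0,0],[0,0,-10],0],
  [[0,0,0],[0,0,-10],0],
  [[0,0,0],[0,0,-12],0],
  [[0,0,0],[0,0,-18],0],
  [[0,0,0],[0,0,-22],0],
  [[0,0,0],[0,0,-18],0],
  [[0,0,0],[0,0,-12],0],
  [[0,0,0],[0,0,-4],0],
  [[0,0,0],[0,0,0],0],
  [[0,0,0],[0,0,0],0],
])

```text
time_s: 6.7
position: [533.5, -220.4, 228.1]
eef_rot: [-0.0, 0.741, 0.672, -0.0]
contact_force: [0.4, 0.5, -2.3]
grip_width: 0.09
gripper_force: 18.0
```

Request:
shift_gripper([
  [[0,0,0.06],[0,0,0],0],
  [[0,0,0.1],[0,0,0],0],
  [[0,0,0.11],[0,0,0],0],
  [[0,0,0.11],[0,0,0],0],
  [[0,0,0.11],[0,0,0],0],
  [[0,0,0.09],[0,0,0],0],
  [[0,0,0.047],[0,0,0],0],
  [[0,0,0],[0,0,0],0],
  [[0,0,0],[0,0,0],0],
])

```text
time_s: 7.45
position: [533.5, -220.1, 227.4]
eef_rot: [-0.001, 0.912, 0.411, -0.001]
contact_force: [0.6, -0.3, -1.7]
grip_width: 0.09
gripper_force: 18.0
```

Run:
```python
from h import *
p,R,s=tool();print(p,R.round(3),s["contact_force"]);d=np.array([486.8,-431.8,0])-p;d[2]=0;print(R.T@d,np.degrees(np.arctan2(R[1,1],R[0,1])))
```

```text
[ 533.4552797  -220.09440197  227.35877796] [[ 0.662  0.75  -0.002]
 [ 0.75  -0.662  0.001]
 [-0.001 -0.002 -1.   ]] [ 0.61426383 -0.33411286 -1.71041422]
[-1.89582825e+02  1.05139544e+02 -6.34910997e-02] -41.440188283284115
```

Request:
shift_gripper([
  [[0,0,0],[-10,5.5,0],0],
  [[0,0,0],[-18,10,0],0],
  [[0,0,0],[-25,14,0],0],
  [[0,0,0],[-28,15.5,0],0],
  [[0,0,0],[-28,15.5,0],0],
  [[0,0,0],[-28,15.5,0],0],
  [[0,0,0],[-23,12.6,0],0],
  [[0,0,0],[-16,9,0],0],
  [[0,0,0],[-9,5,0],0],
  [[0,0,0],[-4.6,2.5,0],0],
  [[0,0,0],[0,0,0],0],
  [[0,0,0],[0,0,0],0],
])

```text
time_s: 8.45
position: [487.4, -430.8, 228.3]
eef_rot: [-0.001, 0.912, 0.411, 0.0]
contact_force: [-0.3, 0.5, -1.8]
grip_width: 0.088
gripper_force: 18.0
```

Run:
```python
from h import *
import pickle
S=env.read_camera("scene");D=env.read_camera("side");pickle.dump((S,D),open("sd.pkl","wb"))
p,R,s=tool();print(p,R.T@(np.array([486.8,-431.8,p[2]])-p))
# predicted bottom corners, for crops
B=np.array([p+R@[sx*40,0,79] for sx in(1,-1)]);print(B.round());a=proj(S,B);b=proj(D,B);print(a,b)
m=a.mean(0).astype(int)-[50,75];n=b.mean(0).astype(int)-[50,75];print(m,n)
f=lambda c,o:cv2.resize(c["color"][o[1]:o[1]+150,o[0]:o[0]+100],None,fx=4,fy=4,interpolation=cv2.INTER_CUBIC)
cv2.imwrite("pics/above.png",np.hstack([f(S,m),f(D,n)]))
```

```text
[ 487.85032505 -430.23967889  228.60642681] [-1.86502812e+00  2.43827873e-01 -1.65016802e-03]
[[ 514. -400.  150.]
 [ 461. -460.  150.]]
[[370.13705589 176.96725076]
 [412.09080344 174.81195396]] [[370.13471212 158.99291036]
 [406.023313   153.04607205]]
[341 100] [338  81]
```

View pics/above.png

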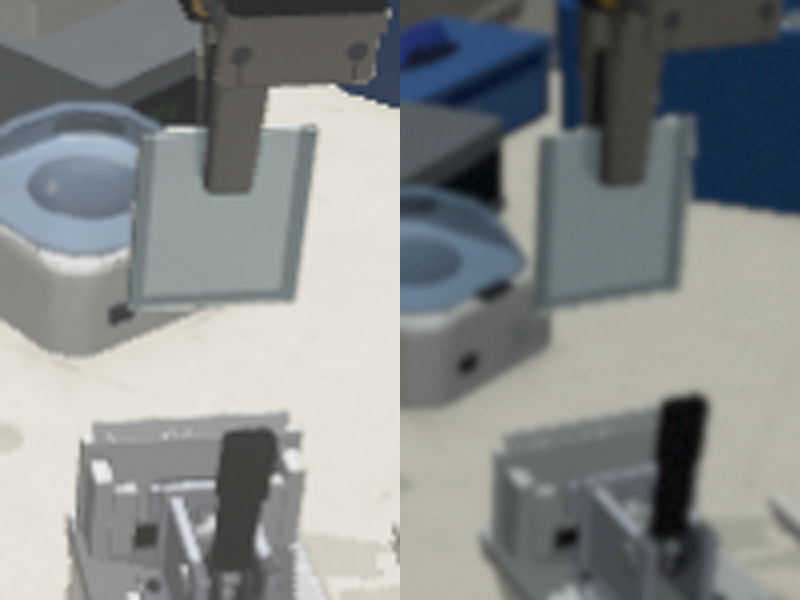

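The cassette hangs upright and square above the channel. Its lower corners are at scene (373,175) and (414,175), and side (372,158) and (408,153). I've now viewed all 10 pictures, so the rest is numeric. I'll triangulate those corners and use post and plate points of the stand in the same views as reference.

Run:
```python
from h import *
import pickle
S,D=pickle.load(open("sd.pkl","rb"))
c,s=np.cos(np.radians(-41.5)),np.sin(np.radians(-41.5));M=np.array([[c,s,0],[-s,c,0],[0,0,1]])
a=lambda x,y:(341+(x+.5)/4-.5,100+(y+.5)/4-.5)
b=lambda x,y:(338+(x-400+.5)/4-.5,81+(y+.5)/4-.5)
p,R,_=tool();print("TCP uv",M@p)
for n,q,r in (("botL",(130,304),(537,308)),("botR",(295,301),(683,288)),("topL",(143,128),(543,137)),("topR",(316,125),(692,117))):
    print(n,(M@tri(S,a(*q),D,b(*r))).round(1))
# predicted pixel of cassette front-face corners and stand points, measured model
def pr(n,u,v,z):
    X=M.T@[u,v,z];x=proj(S,X)[0]-[341,100];y=proj(D,X)[0]-[338,81];print(n,(x*4+1.5).round(),(y*4+[401.5,1.5]).round())
t=M@p
for dx in(-4,4):
  for dy in(40,-40): pr(f"casbot {dx} {dy}",t[0]+dx,t[1]+dy,t[2]-79)
pr("postU front",636,51.3,60);pr("lipU x27in",644.5,30.4,52);pr("bpU",660,56,75);pr("bpD",660,-56,75);pr("brU front",558.8,14,62)
```

```text
TCP uv [650.46372861   1.02893709 228.60642681]
botL [656.5  34.3 148.6]
botR [646.7 -42.1 151.6]
topL [660.   33.4 237.4]
topR [652.1 -42.7 240.1]
casbot -4 40 [120. 314.] [533. 317.]
casbot -4 -40 [288. 305.] [678. 293.]
casbot 4 40 [117. 305.] [527. 310.]
casbot 4 -40 [284. 296.] [670. 287.]
postU front [ 91. 483.] [518. 487.]
lipU x27in [129. 483.] [547. 485.]
bpU [ 74. 429.] [491. 442.]
bpD [297. 416.] [683. 406.]
brU front [202. 578.] [654. 545.]
```

Run:
```python
from h import *
W=env.read_camera("wrist");im=W["color"]
p,R,s=tool();print(p)
for x in(39,40,41):
  print(x,proj(W,[p+R@[x,y,z] for z in(-11,79) for y in(-4,4)]).round(1).tolist())
g=im.astype(int)
for r in range(146,206,2): print(r,[tuple(g[r,c]) if 0 else int(g[r,c].mean()) for c in range(302,344,2)])
```

```text
[ 487.86915166 -430.34962914  228.72909351]
39 [[312.7, 185.8], [331.2, 185.8], [316.0, 160.0], [327.6, 160.0]]
40 [[312.7, 183.5], [331.2, 183.5], [316.0, 158.6], [327.6, 158.5]]
41 [[312.6, 181.2], [331.2, 181.2], [316.0, 157.1], [327.6, 157.1]]
146 [126, 107, 96, 131, 158, 161, 153, 111, 108, 102, 66, 61, 63, 65, 103, 123, 91, 87, 186, 190, 198]
148 [121, 107, 96, 123, 168, 177, 158, 40, 15, 12, 13, 13, 13, 40, 103, 128, 96, 90, 189, 190, 187]
150 [107, 102, 98, 131, 178, 176, 130, 34, 8, 7, 5, 6, 6, 40, 109, 126, 94, 91, 188, 188, 195]
152 [103, 101, 97, 142, 189, 194, 153, 38, 8, 7, 6, 8, 9, 41, 110, 123, 91, 92, 190, 187, 198]
154 [102, 99, 97, 147, 191, 197, 157, 38, 8, 10, 7, 6, 9, 42, 111, 122, 89, 95, 190, 189, 199]
156 [101, 101, 98, 142, 187, 192, 175, 31, 10, 10, 10, 8, 7, 42, 105, 123, 88, 95, 190, 193, 198]
158 [100, 101, 100, 113, 136, 137, 118, 18, 9, 13, 12, 9, 13, 44, 105, 123, 89, 99, 192, 200, 198]
160 [101, 98, 98, 98, 97, 90, 27, 26, 34, 32, 33, 30, 34, 46, 111, 122, 90, 100, 194, 201, 198]
162 [93, 79, 69, 80, 96, 87, 26, 36, 49, 40, 39, 40, 46, 50, 112, 125, 
[... 1390 characters left out ...]

192 [78, 143, 178, 93, 19, 38, 105, 118, 80, 69, 67, 65, 85, 139, 150, 121, 84, 113, 195, 194, 197]
194 [67, 145, 179, 94, 19, 38, 107, 118, 79, 68, 70, 64, 85, 141, 152, 122, 87, 115, 196, 194, 198]
196 [62, 141, 178, 94, 19, 38, 105, 117, 79, 68, 69, 66, 84, 142, 151, 121, 83, 115, 197, 193, 196]
198 [59, 139, 178, 94, 17, 41, 106, 117, 79, 68, 70, 66, 87, 139, 159, 127, 83, 117, 196, 192, 196]
200 [62, 139, 177, 94, 18, 43, 106, 118, 78, 64, 65, 59, 86, 141, 147, 137, 84, 117, 197, 193, 195]
202 [76, 139, 177, 96, 19, 43, 108, 117, 78, 57, 54, 45, 84, 140, 148, 124, 83, 119, 198, 194, 197]
204 [86, 138, 178, 96, 19, 43, 107, 117, 76, 56, 54, 44, 85, 141, 152, 117, 84, 120, 199, 194, 196]
```

The wrist image shows the cassette centre 0.4 mm off the tool axis and hanging plumb. I trim sideways by 1.6 mm and descend.

Request:
shift_gripper([
  [[0,0,0],[-1.6,0.1,0],0],
  [[0,0,0],[0,0,10],0],
  [[0,0,0],[0,0,20],0],
  [[0,0,0],[0,0,20],0],
  [[0,0,0],[0,0,10],0],
  [[0,0,0],[0,0,0],0],
  [[0,0,0],[0,0,0],0],
  [[0,0,0],[0,0,0],0],
])

```text
time_s: 9.27
position: [486.6, -433.6, 169.5]
eef_rot: [0.001, 0.912, 0.41, 0.0]
contact_force: [-0.7, -0.5, -2.0]
grip_width: 0.089
gripper_force: 18.0
```

Run:
```python
from h import *
M=None
P=[]
for i in range(4):
    env.read_camera("wrist");P.append(tool()[0])
p=np.mean(P,0);R=tool()[1];print(p,np.std(P,0));print(R.T@(np.array([486.8+.27,-431.8+.3,p[2]])-p),np.degrees(np.arctan2(R[1,1],R[0,1])),tool()[2]["contact_force"])
```

```text
[ 486.62694293 -433.72568803  169.83863535] [0.11778689 0.04564006 0.09223333]
[ 1.9596089  -1.14451497 -0.0022782 ] -41.54564674652771 [-0.10573402 -1.01280913 -1.58153129]
```

Run:
```python
from h import *
W=env.read_camera("wrist");im=W["color"].astype(int)
p,R,s=tool();Rc=np.array(W["R"]);C=-Rc.T@np.array(W["t"])
Rt=Rc.T@np.array([[0,1,0],[-.97,0,-.243],[-.243,0,.97]])
print(p,C-Rt@[67.94,-.12,-155.85],s["joint_positions"].round(4))
c,sn=np.cos(np.radians(-41.5)),np.sin(np.radians(-41.5));M=np.array([[c,sn,0],[-sn,c,0],[0,0,1]])
f=lambda u,v,z:proj(W,M.T@[u,v,z])[0].round(1)
for n,a in dict(lipIn=(644.3,30,52),lipEnd=(644.3,41,52),postInL=(640,42.1,60),gasEnd=(651,38.1,14),footU=(656.7,30,14),plateTopFace=(656.7,30,68)).items(): print(n,f(*a))
print("cass",proj(W,[p+R@[39.6,y,z] for z in(-11,79) for y in(-4,4)]).round(1).tolist())
for r in range(100,166,3): print(r,[int(im[r,k].mean()) for k in range(294,350,2)])
```

```text
[ 486.33395754 -433.58147848  169.48594885] [ 486.46175398 -433.60716946  169.83363367] [ 0.831   0.5435 -0.2143  1.639   0.1338  0.9719 -0.1539]
lipIn [312.2 162.1]
lipEnd [312.  148.2]
postInL [306.2 147.8]
gasEnd [320.5 147.6]
footU [326.8 156.6]
plateTopFace [328.  164.8]
cass [[312.2, 184.2], [330.7, 184.2], [315.6, 159.0], [327.3, 159.0]]
100 [199, 200, 199, 198, 199, 198, 200, 201, 201, 200, 199, 199, 200, 199, 200, 200, 200, 199, 199, 201, 198, 198, 198, 198, 199, 199, 200, 199]
103 [198, 198, 197, 197, 197, 198, 198, 199, 200, 201, 200, 200, 201, 200, 198, 200, 200, 198, 199, 198, 201, 199, 199, 198, 198, 198, 197, 198]
106 [198, 197, 197, 198, 199, 198, 199, 199, 198, 199, 200, 201, 200, 199, 199, 199, 199, 199, 198, 200, 200, 200, 200, 198, 200, 199, 198, 199]
109 [199, 199, 199, 199, 198, 199, 198, 199, 200, 199, 199, 200, 200, 200, 199, 198, 199, 200, 200, 198, 199, 200, 200, 199, 199, 200, 199, 199]
112 [198, 199, 200, 200, 200, 200, 201, 200, 199, 200, 198, 200, 199, 200, 200, 199, 199, 199, 199, 199, 199, 200, 200, 200, 200, 200, 199, 199]
115 [198, 198, 199, 199, 199
[... 1626 characters left out ...]
0, 110, 133, 100, 84, 107, 198, 184, 198, 197, 189]
151 [127, 123, 107, 102, 94, 155, 173, 179, 171, 75, 12, 6, 7, 7, 4, 9, 11, 57, 111, 126, 105, 85, 107, 197, 187, 199, 198, 190]
154 [124, 105, 101, 102, 95, 170, 184, 196, 165, 60, 12, 7, 9, 9, 4, 8, 13, 58, 113, 126, 100, 83, 110, 198, 192, 200, 198, 189]
157 [123, 101, 100, 99, 101, 173, 193, 198, 170, 65, 11, 7, 9, 9, 7, 7, 13, 59, 126, 135, 101, 84, 109, 198, 191, 199, 198, 188]
160 [114, 102, 102, 100, 99, 167, 187, 192, 179, 57, 10, 27, 36, 34, 32, 30, 35, 61, 111, 127, 99, 83, 111, 199, 190, 188, 198, 185]
163 [102, 102, 100, 99, 102, 99, 98, 99, 67, 13, 10, 41, 49, 41, 37, 40, 49, 66, 111, 127, 98, 85, 113, 199, 190, 199, 198, 186]
```

The stand model reprojects onto this image to within a pixel, so the reported TCP offset is real. I correct it by (+2, −1.1).

Add to h.py:
```python
def rep(tu=650.6,tv=-0.5):
    c,s=np.cos(np.radians(-41.5)),np.sin(np.radians(-41.5));M=np.array([[c,s,0],[-s,c,0],[0,0,1]])
    P=[]
    for i in range(2): env.read_camera("wrist");P.append(tool()[0])
    p=np.mean(P,0);q=M@p;_,R,st=tool()
    print("uvz",q.round(2),"to go dx,dy",(R.T@(M.T@[tu,tv,q[2]]-p)).round(2)[:2],"yaw",np.degrees(np.arctan2(R[1,1],R[0,1])).round(2),"tilt",R[:2,2].round(4),"F",st["contact_force"].round(1))
```

```text
(no output)
```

Request:
shift_gripper([
  [[0,0,0],[2,-1.1,0],0],
  [[0,0,0],[0,0,8],0],
  [[0,0,0],[0,0,6],0],
  [[0,0,0],[0,0,0],0],
  [[0,0,0],[0,0,0],0],
  [[0,0,0],[0,0,0],0],
])

```text
time_s: 10.02
position: [486.4, -431.0, 154.3]
eef_rot: [-0.0, 0.912, 0.41, -0.0]
contact_force: [0.3, -0.7, -1.7]
grip_width: 0.086
gripper_force: 18.0
```

```bash
python3 -c "
from h import *;rep()"
```

```text
uvz [ 6.5015e+02 -5.1000e-01  1.5464e+02] to go dx,dy [0.01 0.45] yaw -41.55 tilt [ 0.0002 -0.0003] F [-0.5  0.1 -1.8]
```

Request:
shift_gripper([
  [[0,0,0],[0,0.4,4],0],
  [[0,0,0],[0,0,5],0],
  [[0,0,0],[0,0,6],0],
  [[0,0,0],[0,0,6],0],
  [[0,0,0],[0,0,5],0],
  [[0,0,0],[0,0,4],0],
  [[0,0,0],[0,0,0],0],
  [[0,0,0],[0,0,0],0],
])

```text
time_s: 10.78
position: [486.7, -431.2, 124.2]
eef_rot: [-0.0, 0.912, 0.41, -0.0]
contact_force: [0.7, -0.3, -2.5]
grip_width: 0.083
gripper_force: 18.0
```

```bash
python3 -c "
from h import *;rep()"
```

```text
uvz [ 6.5055e+02 -4.6000e-01  1.2468e+02] to go dx,dy [-0.04  0.05] yaw -41.54 tilt [ 0.0004 -0.0003] F [-0.  -0.1 -1.8]
```

Request:
shift_gripper([
  [[0,0,0],[0,0,4],0],
  [[0,0,0],[0,0,5],0],
  [[0,0,0],[0,0,5],0],
  [[0,0,0],[0,0,5],0],
  [[0,0,0],[0,0,4],0],
  [[0,0,0],[0,0,3],0],
  [[0,0,0],[0,0,1.5],0],
  [[0,0,0],[0,0,1],0],
  [[0,0,0],[0,0,0],0],
  [[0,0,0],[0,0,0],0],
])

```text
time_s: 11.72
position: [486.9, -431.4, 96.2]
eef_rot: [0.0, 0.912, 0.41, 0.0]
contact_force: [0.5, -0.4, -1.9]
grip_width: 0.084
gripper_force: 18.0
```

```bash
python3 -c "
from h import *;rep()"
```

```text
uvz [ 6.5057e+02 -4.6000e-01  9.6340e+01] to go dx,dy [-0.04  0.03] yaw -41.55 tilt [ 0.0003 -0.0004] F [ 0.5 -0.1 -1.8]
```

Request:
shift_gripper([
  [[0,0,0],[0,0,0.7],0],
  [[0,0,0],[0,0,0.7],0],
  [[0,0,0],[0,0,0.7],0],
  [[0,0,0],[0,0,0.4],0],
  [[0,0,0],[0,0,0],0],
  [[0,0,0],[0,0,0],0],
])

```text
time_s: 12.32
position: [486.8, -431.3, 93.5]
eef_rot: [0.0, 0.912, 0.41, -0.0]
contact_force: [-1.2, -0.5, -1.5]
grip_width: 0.086
gripper_force: 18.0
```

Request:
shift_gripper([
  [[0,0,0],[0,0,0.4],0],
  [[0,0,0],[0,0,0.4],0],
  [[0,0,0],[0,0,0],0],
])

```text
time_s: 12.57
position: [486.8, -431.3, 92.8]
eef_rot: [0.0, 0.912, 0.41, -0.0]
contact_force: [0.3, -0.3, -1.3]
grip_width: 0.083
gripper_force: 18.0
```

```bash
python3 -c "
from h import *;rep()"
```

```text
uvz [ 6.5038e+02 -5.1000e-01  9.2760e+01] to go dx,dy [0.01 0.22] yaw -41.55 tilt [-0. -0.] F [-0.7  0.1 -1.8]
```

Request:
shift_gripper([
  [[0,0,0],[0,0,0.4],0],
  [[0,0,0],[0,0,0.4],0],
  [[0,0,0],[0,0,0],0],
])

```text
time_s: 12.92
position: [486.9, -431.4, 92.7]
eef_rot: [0.0, 0.912, 0.41, 0.0]
contact_force: [-1.5, 1.0, 5.1]
grip_width: 0.086
gripper_force: 18.0
```

Request:
shift_gripper([
  [[0,0,0],[0,0,0.4],0],
  [[0,0,0],[0,0,0.4],0],
  [[0,0,0],[0,0,0],0],
])

```text
time_s: 13.17
position: [487.0, -431.5, 92.7]
eef_rot: [0.0, 0.912, 0.41, 0.0]
contact_force: [-3.2, 2.6, 9.4]
grip_width: 0.087
gripper_force: 18.0
```

```bash
python3 -c "
from h import *;rep()"
```

```text
uvz [ 6.5066e+02 -4.8000e-01  9.2680e+01] to go dx,dy [-0.02 -0.06] yaw -41.55 tilt [ 0.0003 -0.0006] F [-2.9  2.6  9.8]
```

Seated, with contact force rising to about 10 N. I ease off and release to a limited opening, with the fingertips clear above the plate's lip.

Request:
shift_gripper([
  [[0,0,0],[0,0,-0.8],0],
  [[0,0,0],[0,0,0],0.12],
  [[0,0,0],[0,0,0],0.2],
  [[0,0,0],[0,0,0],0.25],
  [[0,0,0],[0,0,0],0.3],
  [[0,0,0],[0,0,0],0.3],
  [[0,0,0],[0,0,0],0.3],
  [[0,0,0],[0,0,0],0.3],
])

```text
time_s: 13.93
position: [486.8, -431.3, 91.9]
eef_rot: [-0.0, 0.912, 0.41, -0.0]
contact_force: [0.7, -0.0, -0.2]
grip_width: 0.297
gripper_force: 0.0
```

```bash
python3 -c "
from h import *;rep()"
```

```text
uvz [ 6.5039e+02 -4.9000e-01  9.1920e+01] to go dx,dy [-0.01  0.21] yaw -41.55 tilt [-0. -0.] F [ 0.3 -0.   0.3]
```

Request:
shift_gripper([
  [[0,0,0],[0,0,-8],0.3],
  [[0,0,0],[0,0,-15],0.3],
  [[0,0,0],[0,0,-25],0.3],
  [[0,0,0],[0,0,-30],0.3],
  [[0,0,0],[0,0,-30],0.3],
  [[0,0,0],[0,0,-20],0.2],
  [[0,0,0],[0,0,-8],0.1],
  [[0,0,0],[0,0,0],0],
  [[0,0,0],[0,0,0],0],
  [[0,0,0],[0,0,0],0],
])

```text
time_s: 14.87
position: [485.9, -430.7, 226.1]
eef_rot: [-0.001, 0.912, 0.41, -0.001]
contact_force: [-0.7, -0.1, -0.2]
grip_width: 0.005
gripper_force: 0.0
```

Run:
```python
from h import *
rep()
import pickle
W=env.read_camera("wrist");im=W["color"]
A=pickle.load(open("w1.pkl","rb"));S=env.read_camera("scene");D=env.read_camera("side")
c,s=np.cos(np.radians(-41.5)),np.sin(np.radians(-41.5));M=np.array([[c,s,0],[-s,c,0],[0,0,1]])
# cassette end/top check
f=lambda u,v,z:proj(W,M.T@[u,v,z])[0].round(1).tolist()
print("cass end exp",[f(650.4+a,39.1,104) for a in(-4,4)])
pp=f(650.4,39.1,104);
for r in range(int(pp[1])-12,int(pp[1])+18,3): print(r,[int(im[r,k].mean()) for k in range(int(pp[0])-24,int(pp[0])+26,2)])
# lever: black blob in scene and side near the predicted tip, for lever angles
for th in(-.2,0,.2,.4,.6):
    X=M.T@[617-42-88*np.sin(th),-0.9,46+88*np.cos(th)];print(th,proj(S,X)[0].round(),proj(D,X)[0].round())
for n,C in(("S",S),("D",D)):
    m=(C["color"].max(2)<70).astype(np.uint8);k,l,st,ce=cv2.connectedComponentsWithStats(m)
    for i in range(1,k):
        x,y,w,h,a=st[i]
        if a>40 and 330<ce[i][0]<450 and 150<ce[i][1]<290:
            print(n,st[i],ce[i]);ys,xs=np.where(l==i);print(" top row cols",ys.min(),xs[ys<=ys.min()+1].min(),xs[ys<=ys.min()+1].max())
```

```text
uvz [ 6.4939e+02 -6.0000e-01  2.2599e+02] to go dx,dy [0.1  1.21] yaw -41.54 tilt [-0.0025  0.0021] F [-0.7 -0.3 -0.3]
cass end exp [[318.4, 152.5], [328.2, 152.4]]
140 [124, 124, 124, 119, 100, 180, 189, 190, 190, 190, 191, 192, 169, 126, 124, 106, 99, 140, 104, 82, 146, 191, 184, 195, 186]
143 [124, 125, 125, 118, 94, 142, 165, 168, 167, 167, 167, 169, 147, 108, 103, 98, 95, 137, 99, 82, 150, 197, 194, 195, 186]
146 [124, 123, 124, 103, 96, 89, 97, 95, 83, 42, 26, 46, 31, 42, 34, 28, 88, 122, 101, 83, 153, 196, 194, 194, 187]
149 [124, 122, 107, 99, 96, 94, 114, 109, 105, 47, 30, 49, 37, 39, 39, 25, 89, 123, 97, 81, 155, 194, 195, 195, 186]
152 [124, 122, 102, 98, 98, 106, 119, 121, 109, 46, 44, 55, 54, 50, 50, 31, 94, 129, 99, 82, 155, 193, 195, 195, 187]
155 [122, 111, 98, 98, 99, 103, 108, 109, 97, 35, 88, 109, 110, 89, 102, 35, 90, 140, 99, 81, 159, 192, 195, 195, 184]
158 [118, 98, 97, 98, 98, 94, 94, 95, 45, 10, 87, 108, 109, 91, 104, 37, 92, 122, 102, 82, 162, 192, 195, 193, 186]
161 [87, 71, 86, 82, 66, 66, 90, 93, 41, 11, 87, 104, 91, 80, 104, 38, 94, 121, 103, 81, 163, 190, 194, 195, 183]
164 [63, 57, 54, 96, 105, 61, 12, 19, 18, 10, 88, 94, 54, 61, 103, 37, 101, 132, 98, 83, 166, 187, 195, 194, 182]
167 [72, 50, 45, 95, 105, 55, 13, 19, 21, 11, 88, 94, 55, 62, 101, 35, 96, 126, 93, 82, 166, 187, 194, 194, 178]
-0.2 [399. 201.] [402. 176.]
0 [401. 206.] [407. 179.]
0.2 [403. 213.] [411. 184.]
0.4 [405. 221.] [415. 190.]
0.6 [407. 231.] [419. 198.]
S [394 209  15  34 349] [400.54441261 224.45558739]
 top row cols 209 397 408
D [400 180  14  53 490] [406.93469388 203.63469388]
 top row cols 180 404 413
```

The cassette stands free and upright in the channel. The lever leans about 0.1 rad away from it. I'll push the lever with the closed fingers from the cassette side, following its arc. Tool y runs along the stand's +x, so I move over and lower between lever and cassette.

Request:
shift_gripper([
  [[0,0,0],[0,-15,0],0],
  [[0,0,0],[0,-22,0],0],
  [[0,0,0],[0,0,0],0],
  [[0,0,0],[0,0,20],0],
  [[0,0,0],[0,0,30],0],
  [[0,0,0],[0,0,25],0],
  [[0,0,0],[0,0,15],0],
  [[0,0,0],[0,0,5],0],
  [[0,0,0],[0,0,0],0],
  [[0,0,0],[0,0,0],0],
], clamp_n=20)

```text
time_s: 15.95
position: [459.7, -407.1, 133.5]
eef_rot: [0.0, 0.912, 0.41, 0.0]
contact_force: [-0.6, 1.1, -0.3]
grip_width: 0.005
gripper_force: 0.0
```

```bash
python3 -c "
from h import *;rep(608,-0.9)"
```

```text
uvz [ 6.1442e+02 -3.2000e-01  1.3422e+02] to go dx,dy [-0.59 -6.42] yaw -41.55 tilt [ 0.0019 -0.0016] F [ 0.3 -0.1  0.2]
```

Now I push along the arc, in stages: first horizontally towards (541,119).

Request:
shift_gripper([
  [[0,0,0],[-0.5,-4,2],0],
  [[0,0,0],[0,-5,2],0],
  [[0,0,0],[0,-5,0],0],
  [[0,0,0],[0,-5,0],0],
  [[0,0,0],[0,-5,0],0],
  [[0,0,0],[0,-5,0],0],
  [[0,0,0],[0,-5,1],0],
  [[0,0,0],[0,-5,1],0],
])

```text
time_s: 16.72
position: [429.4, -381.1, 127.2]
eef_rot: [0.0, 0.912, 0.41, 0.0]
contact_force: [0.4, -0.4, 1.3]
grip_width: 0.003
gripper_force: 0.2
```

```bash
python3 -c "
from h import *;rep(541,-0.9)"
```

```text
uvz [573.09  -0.96 126.78] to go dx,dy [  0.04 -32.09] yaw -41.54 tilt [-0.0009  0.0005] F [ 0.2  0.8 -0.3]
```

Request:
shift_gripper([
  [[0,0,0],[0,-5,1],0],
  [[0,0,0],[0,-5,1],0],
  [[0,0,0],[0,-5,2],0],
  [[0,0,0],[0,-5,2],0],
  [[0,0,0],[0,-5,2],0],
  [[0,0,0],[0,-5,2],0],
  [[0,0,0],[0,-5,3],0],
])

```text
time_s: 17.4
position: [403.8, -358.4, 114.2]
eef_rot: [0.001, 0.912, 0.41, 0.001]
contact_force: [3.6, -2.6, 0.4]
grip_width: 0.007
gripper_force: 1.6
```

```bash
python3 -c "
from h import *;rep(541,-0.9)"
```

```text
uvz [539.12  -0.9  113.79] to go dx,dy [-0.    1.88] yaw -41.54 tilt [ 0.0008 -0.0007] F [ 2.  -1.7  2.1]
```

Request:
shift_gripper([
  [[0,0,0],[0,-4,4],0],
  [[0,0,0],[0,-4,4],0],
  [[0,0,0],[0,-4,4],0],
  [[0,0,0],[0,-4,4],0],
  [[0,0,0],[0,-3,4],0],
])

```text
time_s: 17.92
position: [391.1, -347.1, 95.0]
eef_rot: [0.003, 0.912, 0.41, 0.001]
contact_force: [3.5, -4.4, 2.5]
grip_width: 0.005
gripper_force: 2.5
```

```bash
python3 -c "
from h import *;rep(520,-0.9)"
```

```text
uvz [521.51  -0.84  94.15] to go dx,dy [-0.06 -1.51] yaw -41.54 tilt [ 0.002  -0.0016] F [ 3.9 -3.   2.7]
```

Request:
shift_gripper([
  [[0,0,0],[0,-3,4],0],
  [[0,0,0],[0,-3,4],0],
  [[0,0,0],[0,-3,4],0],
  [[0,0,0],[0,-2,4],0],
])

```text
time_s: 18.35
position: [378.9, -336.5, 76.6]
eef_rot: [-0.002, 0.912, 0.41, -0.001]
contact_force: [-1.1, 0.2, -0.8]
grip_width: 0.004
gripper_force: 0.0
```

```bash
python3 -c "
from h import *;rep(505,-0.9)"
```

```text
uvz [506.33  -1.02  76.14] to go dx,dy [ 0.12 -1.33] yaw -41.53 tilt [-0.0042  0.0032] F [ 0.2  0.2 -1.1]
```

Force dropped to zero, so the lever may have snapped over. I check where it lies before pressing further.

Request:
shift_gripper([
  [[0,0,0],[0,0,1.5],0],
  [[0,0,0],[0,0,1.5],0],
  [[0,0,0],[0,0,1.5],0],
  [[0,0,0],[0,0,0],0],
])

```text
time_s: 18.78
position: [380.8, -338.1, 73.2]
eef_rot: [-0.0, 0.912, 0.41, -0.0]
contact_force: [-0.3, -0.3, 0.1]
grip_width: 0.007
gripper_force: 0.0
```

Run:
```python
from h import *
rep(505,-0.9)
S=env.read_camera("scene");D=env.read_camera("side")
c,s=np.cos(np.radians(-41.5)),np.sin(np.radians(-41.5));M=np.array([[c,s,0],[-s,c,0],[0,0,1]])
for th in(1.0,1.2,1.37,1.57,1.77,1.97):
    X=M.T@[617-42-88*np.sin(th),-0.9,46+88*np.cos(th)];print(th,proj(S,X)[0].round(),proj(D,X)[0].round())
for n,C in(("S",S),("D",D)):
    m=(C["color"].max(2)<60).astype(np.uint8);k,l,st,ce=cv2.connectedComponentsWithStats(m)
    for i in range(1,k):
        if st[i][4]>25 and 330<ce[i][0]<460 and 150<ce[i][1]<310: print(n,st[i],ce[i].round())
```

```text
uvz [509.35  -0.88  73.39] to go dx,dy [-0.02 -4.35] yaw -41.55 tilt [-0.0001  0.    ] F [ 0.5  0.6 -0.2]
1.0 [409. 251.] [425. 217.]
1.2 [409. 261.] [426. 226.]
1.37 [409. 269.] [426. 234.]
1.57 [408. 277.] [426. 242.]
1.77 [406. 284.] [425. 250.]
1.97 [405. 289.] [422. 255.]
S [400 157  33  11  39] [416. 165.]
S [396 165  49  24 430] [418. 181.]
S [386 177  27  52 136] [401. 205.]
S [391 205  10  24  62] [396. 218.]
S [414 217  19   9  78] [421. 221.]
D [ 390  131   84  112 2816] [427. 181.]
D [425 157   8  12  71] [428. 162.]
```

Request:
shift_gripper([
  [[0,0,0],[0,0,-15],0],
  [[0,0,0],[0,0,-30],0],
  [[0,0,0],[0,0,-38],0],
  [[0,0,0],[0,-20,-30],0],
  [[0,0,0],[-30,-20,-10],0],
  [[0,0,0],[-35,0,0],0],
  [[0,0,0],[-35,0,0],0],
  [[0,0,0],[-35,0,0],0],
  [[0,0,0],[-20,0,0],0],
  [[0,0,0],[0,0,0],0],
  [[0,0,0],[0,0,0],0],
])

```text
time_s: 19.9
position: [247.5, -428.1, 196.5]
eef_rot: [-0.0, 0.912, 0.409, 0.0]
contact_force: [1.0, -0.4, 0.3]
grip_width: 0.006
gripper_force: 0.0
```

Run:
```python
from h import *
S=env.read_camera("scene");D=env.read_camera("side");W=env.read_camera("wrist")
c,s=np.cos(np.radians(-41.5)),np.sin(np.radians(-41.5));M=np.array([[c,s,0],[-s,c,0],[0,0,1]])
print(M@tool()[0])
for th in(1.0,1.2,1.37,1.57,1.77,1.97):
    X=M.T@[617-42-88*np.sin(th),-0.9,46+88*np.cos(th)];print(th,proj(S,X)[0].round(),proj(D,X)[0].round())
for n,C in(("S",S),("D",D)):
    m=(C["color"].max(2)<70).astype(np.uint8);k,l,st,ce=cv2.connectedComponentsWithStats(m)
    for i in range(1,k):
        if st[i][4]>25 and 330<ce[i][0]<460 and 150<ce[i][1]<310:
            ys,xs=np.where(l==i);print(n,st[i],ce[i].round(),"lowest cols",xs[ys>=ys.max()-1].min(),xs[ys>=ys.max()-1].max())
```

```text
[ 469.40732642 -154.23507358  196.47677777]
1.0 [409. 251.] [425. 217.]
1.2 [409. 261.] [426. 226.]
1.37 [409. 269.] [426. 234.]
1.57 [408. 277.] [426. 242.]
1.77 [406. 284.] [425. 250.]
1.97 [405. 289.] [422. 255.]
S [394 247  21  31  75] [404. 268.] lowest cols 403 414
D [402 210  30  34 386] [415. 229.] lowest cols 418 427
```

The lever rests at about 1.5 rad and did not spring back. I'll check the cassette depth from above, at the same viewpoint as before.

Request:
shift_gripper([
  [[0,0,0],[5,6,-30],0],
  [[0,0,0],[20,25,0],0],
  [[0,0,0],[26,30,0],0],
  [[0,0,0],[26,30,0],0],
  [[0,0,0],[26,30,0],0],
  [[0,0,0],[22,27,0],0],
  [[0,0,0],[16,18,0],0],
  [[0,0,0],[8,10,0],0],
  [[0,0,0],[4,4,0],0],
  [[0,0,0],[0,0,0],0],
  [[0,0,0],[0,0,0],0],
])

```text
time_s: 20.97
position: [484.0, -431.8, 226.2]
eef_rot: [-0.0, 0.912, 0.411, -0.0]
contact_force: [0.4, 0.5, -0.7]
grip_width: 0.001
gripper_force: 0.0
```

Run:
```python
from h import *
rep(649.4,-0.6)
W=env.read_camera("wrist");im=W["color"]
c,s=np.cos(np.radians(-41.5)),np.sin(np.radians(-41.5));M=np.array([[c,s,0],[-s,c,0],[0,0,1]])
f=lambda u,v,z:proj(W,M.T@[u,v,z])[0].round(1).tolist()
print("cass edges u=648.7/656.7 (clamped)",[f(a,35,104) for a in(648.7,656.7)],"unclamped 646.4/654.4",[f(a,35,104) for a in(646.4,654.4)],f(652.7,40,104))
pp=f(652.7,38,104)
print(int(pp[0])-24)
for r in range(int(pp[1])-9,int(pp[1])+62,5): print(r,[int(im[r,k].mean()) for k in range(int(pp[0])-24,int(pp[0])+24,2)])
```

```text
uvz [648.58  -3.71 226.48] to go dx,dy [3.11 0.81] yaw -41.6 tilt [-0.0008 -0.0003] F [ 0.1 -0.4 -0.7]
cass edges u=648.7/656.7 (clamped) [[321.8, 153.2], [331.6, 153.1]] unclamped 646.4/654.4 [[318.9, 153.2], [328.8, 153.2]] [326.7, 146.9]
302
140 [126, 124, 104, 97, 123, 111, 125, 129, 128, 130, 126, 96, 76, 83, 76, 109, 145, 90, 83, 178, 180, 196, 194, 178]
145 [123, 104, 101, 97, 99, 109, 110, 95, 21, 9, 22, 45, 38, 39, 60, 109, 123, 91, 86, 182, 188, 196, 193, 176]
150 [109, 99, 100, 98, 112, 121, 119, 96, 18, 8, 39, 108, 112, 103, 121, 127, 139, 89, 88, 184, 188, 195, 194, 185]
155 [98, 98, 98, 99, 99, 100, 87, 23, 11, 7, 39, 111, 115, 107, 124, 129, 122, 89, 87, 185, 187, 197, 192, 183]
160 [51, 88, 98, 96, 99, 98, 101, 85, 31, 7, 38, 111, 70, 39, 120, 136, 125, 87, 92, 188, 184, 196, 192, 182]
165 [45, 89, 98, 100, 98, 98, 102, 82, 30, 8, 41, 110, 70, 42, 123, 127, 123, 91, 99, 190, 196, 196, 190, 194]
170 [44, 77, 100, 108, 1
[... 272 characters left out ...]
20, 84, 104, 192, 195, 195, 187, 190]
185 [71, 93, 97, 82, 79, 78, 85, 83, 32, 7, 41, 113, 70, 44, 126, 120, 119, 85, 104, 192, 193, 195, 185, 189]
190 [52, 65, 94, 94, 93, 91, 84, 83, 33, 10, 44, 115, 70, 43, 126, 125, 117, 85, 109, 192, 194, 196, 185, 189]
195 [52, 70, 98, 99, 98, 94, 86, 83, 35, 9, 44, 116, 69, 46, 129, 121, 119, 88, 109, 192, 192, 194, 186, 190]
200 [58, 91, 100, 96, 97, 94, 85, 82, 35, 8, 43, 116, 68, 46, 129, 120, 117, 83, 110, 193, 191, 193, 185, 188]
205 [82, 97, 99, 96, 94, 69, 81, 84, 36, 10, 44, 113, 64, 47, 131, 123, 116, 81, 110, 194, 190, 194, 189, 190]
210 [98, 98, 98, 96, 77, 53, 69, 69, 28, 9, 45, 106, 44, 43, 132, 130, 114, 82, 115, 194, 189, 195, 188, 191]
```

The cassette now lies flush on the back plate: its front edge is at column 322.5, where the clamped position predicts 321.8, and the gap behind it is gone. The lever is holding past centre and the arm is clear, so I hand in.

```bash
python3 -c "
from rig import env;print(env.finish_job())"
```

```text
the job is handed in; nothing more can be done
None
```

I handed the job in at about 21 s of robot time, but the system returned no verdict: the cassette stands on the gasket flush against the back plate, the lever stayed down past centre, the rack stood flat when last viewed early in the lift, and the arm stayed clear of the beaker, bottle and vial; I did not measure the clamp force or re-check the rack and bystanders at the end.

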